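# Scoop the clam from the corner of the tub and weigh it

## Robot

A 6-joint arm with a two-finger parallel gripper is mounted at the origin on the work surface. World frame = base frame: x ahead of the robot, y to its left, z up, the work surface at z = 0. Lengths are in m, angles in rad, forces in N, time in s.
With the tool pointing down it reaches from about 0.25 to 0.8 m from the base axis. Payload 3.9 kg.
Tool frame: the origin (TCP) lies midway between the tips of the shut fingers; the grasp point (between the pads) lies 19 mm behind it (env.tcp_to_grasp is the z of the grasp point in the tool frame, in m); z points along the fingers, y is the line along which they close (so a half turn about z gives the same grasp; the last joint's range is limited). The gripper opens to 85 mm and grips with 20 to 120 N. Pads are 22 mm wide; open, the fingers measure 114 mm over their backs; the gripper's body (76 mm by 85 mm) begins 54 mm behind the grasp point. The pads swing forward as they close: fully open they stand 13 mm farther back than shut.
Start: joints at [-1.15, 0.26, -0.138, 1.173, 0, 1.571], TCP at [0.214, -0.479, 0.231] pointing down, gripper open.
Joint ranges: [-2.78, 2.78], [-0.83, 1.72], [-1.28, 1.37], [-1.9, 2.12], [-1.57, 1.48], [-3.14, 3.14]. Speed limits (rad/s): [2.57, 2.57, 3.14, 3.14, 3.14, 3.14].

## Interface

Orientations are given as a rotation vector (axis times angle).
In Python, from rig import env gives the robot as it stands. The module is installed in compiled form; this text tells all that it offers.
- The arm moves only by the tool apply_moves, never from a script. Its arguments are lists of equal length, an entry for each row: "slide": the shift along the tool's x, y, z normalised to -1 to 1, where 1 is 15 cm, a list of three; "rot": the turn, a rotation vector about the tool's x, y, z normalised to -1 to 1, where 1 is pi/4 rad, a list of three; "gripper": the closure, from 0 (fully open) to 1 (shut). In form: {"slide": [[x, y, z], ...], "rot": [[rx, ry, rz], ...], "gripper": [gripper, ...]}. A call has 1 to 10 rows; each row is the pose to reach, as a shift and turn from the pose commanded when the call began, along the tool's axes at that moment; what a row does not reach only later rows make up. A row lasts 1/10 s, in which the tool goes at most 50 mm and 8.59 degrees, less where a joint would pass 70% of its speed; a pose out of reach is approached as far as the arm can. A call with a number of a shift or a turn outside -1 to 1 is refused whole. A call with a gripper value outside its range is refused whole. The fingers move at their own pace and stop on an object; the grip force is fixed at half the most. Time passes only in rows, so rows that repeat a pose let the fingers close. It gives the time, the measured TCP pose, the force, the opening and the grip force at its end, in the units of the state.
- env.get_obs(): the state, without advancing time (a new reading comes with each control period).
- env.camera(name): name is "scene" or "side" or "wrist"; returns (picture, depth): 420x560x3 uint8, red, green, blue; 420x560 float32, m along the optical axis (not along the pixel's ray), 0 where there is no reading.
- env.get_calibration(name): a dict with "intrinsics" (3x3 intrinsics, pixels), "R" (3x3) and "t" (3): a world point X has camera coordinates R X + t. Camera axes: x right, y down, z forward; pixel columns grow to the right and rows downward; lengths in m; the calibration is good to about 2 mm. A picture is of the moment at which its call begins: read the wrist's pose just before it. get_calibration takes no time and is no camera call; for the wrist camera it gives the pose at the moment of the call.
- env.job_done(): hands the job in; it is judged then, once.
The state is a dict: "t": time; "q": joint angles; "qvel": joint speeds; "joint_torque": joint torques, N m; "position": TCP position; "ee_rot": TCP orientation; "contact_force": force on the tool from outside, world axes, zero at the start; "ft_torque": the same for the moment, N m; "gripper_width": opening from 0.0 (shut) to 1.0 (fully open); "finger_force": force on a finger pad.
Only numpy, scipy, OpenCV 4.12 (cv2) and the standard library are available. Lean on these libraries where they do the work, as an engineer would, in place of code of your own. Each camera call takes 0.05 s, during which the arm holds its last target. There are 200 camera calls.

## Task

At the oyster stall, take the steel scoop off the weighing scale and use it to scoop up the clam in the black tub: slide the scoop's pointed nose along the tub's floor into the corner by which the clam lies, so that the corner holds the clam while the scoop runs under it. Then set the scoop, with the clam lying in it, back down upright on the middle of the scale's platform and let go. Do not touch the clam with the gripper.

Things in the scene. Friction and masses are not known exactly. Their poses are not given: they have to be found in the camera images.
- scoop: Steel scoop, 0.22 kg, at first on the scale. Origin: underside, +x to the nose, z up (mm). Floor 2.5 thick, 90 wide from x -55 to 15, then a 90-degree pointed nose, tip at x 60, no walls: it fits a tub corner when x points into it along the bisector. Side walls 34 high, x -55 to 8; back wall 44 high. White handle: upright square post 26 x 26 at x -40, y 0, top at z 135; grip firmly at z 110.
- clam: Closed pale clam, a round lens 56 mm in diameter and 30 mm thick with a blunt rim, 60 g, loose, lying flat in the tub near one of its two far (+x) corners (by the other lies half a lemon, not wanted). Origin at its centre, z along its axis.
- tub: Open black tub, fixed, upright walls, square inner corners. Origin under its centre at table height, z up. Inside 260 mm (x) by 320 mm (y): inner wall faces at x = +-130 mm, y = +-160 mm; walls and floor 6 mm thick (inner floor at z = 6 mm), rim 70 mm high. A 12 mm lip runs round the outside of the rim.
- scale: Flat weighing scale, fixed, with a square black platform 190 x 190 mm whose flat top is 45 mm above the table; a lower white display part projects from its -x side. The platform does not sink under load. Origin under the platform's centre, at table height, z up.
Not all that is in view belongs to the job. There is more than one size of the scoop; the job needs the smaller. Leave any brown look-alike of the clam alone.

How it is judged:
By the outcome, as a careful person would: the job done as asked, in the order asked, and still so for the second after the job is handed in, with the robot touching nothing.
It also fails if it takes over 58 s, if anything falls off the work surface, if the arm or the gripper's body presses on something with over 40 N, if the wrist force passes 120 N, or if a joint passes its speed limit or range.

## Working session

There is one attempt and no reset: what is moved stays moved. The work goes in short steps, Python scripts to look and compute and a tool call to move; the robot and the scene stay as the last step left them, time stands still between calls to the robot, and variables do not carry over. Pictures are saved under pics/ and viewed, at most 10 in all, crops included, and the job is handed in when it is done.

Besides the shell and the picture viewer there is one more tool, called after "Emit:" as name(argument=value, ...) on one line, values as JSON. apply_moves: Moves the arm, as the interface text tells. Scaled input: -1 to 1 covers 15 cm each way for a shift and pi/4 rad each way for a turn. Its arguments: {"type":"object","properties":{"slide":{"type":"array"},"rot":{"type":"array"},"gripper":{"type":"array"}},"required":["slide","rot","gripper"]}

```bash
mkdir -p pics && cat > h.py <<'E'
import numpy as np, cv2
from scipy.spatial.transform import Rotation as R
from rig import env
def snap(n, f):
    p,d=env.camera(n); cv2.imwrite('pics/'+f,p[:,:,::-1]); np.savez('pics/'+f+'.npz',p=p,d=d,**env.get_calibration(n)); return p,d
def load(f):
    return np.load('pics/'+f+'.npz')
def ray(c,uv,z):
    "pixels -> world points on plane z"
    uv=np.atleast_2d(uv).astype(float); K,Rm,t=c['intrinsics'],c['R'],c['t']
    d=(np.linalg.inv(K)@np.c_[uv,np.ones(len(uv))].T).T@Rm; o=-Rm.T@t
    return o+d*((z-o[2])/d[:,2])[:,None]
def cloud(c):
    d=c['d']; v,u=np.mgrid[:d.shape[0],:d.shape[1]]
    x=(np.linalg.inv(c['intrinsics'])@np.stack([u.ravel(),v.ravel(),np.ones(u.size)]))*d.ravel()
    return ((x-c['t'][:,None]).T@c['R']).reshape(*d.shape,3)
def pose():
    o=env.get_obs(); return o['position'],R.from_rotvec(o['ee_rot']),o
E
python3 - <<'E'
from h import *
a,_=snap('scene','s0.png'); b,_=snap('side','d0.png')
p,r,o=pose(); print(o); print(r.as_matrix().round(3), env.tcp_to_grasp)
E
```

```text
{'t': 0.1, 'q': array([-1.14999406e+00,  2.60608825e-01, -1.39274462e-01,  1.17269145e+00,
        2.70619988e-06,  1.57081382e+00]), 'qvel': array([-0.00017673, -0.00139409,  0.00307792, -0.00012996, -0.0003965 ,
       -0.00165816]), 'joint_torque': array([-1.23490263e-04, -4.06507766e+01,  2.54527563e+01,  1.00427432e-02,
       -4.06202798e-05,  9.70308633e-06]), 'position': array([ 0.21420352, -0.47862736,  0.2305401 ]), 'ee_rot': array([-3.07061608e+00, -6.55738333e-01,  5.78979843e-04]), 'contact_force': array([-0.03749245,  1.04102514, -0.58455199]), 'ft_torque': array([ 0.03334503, -0.03687968,  0.03514446]), 'finger_force': 0.0, 'gripper_width': 1.0000798761195975}
[[ 0.913  0.408 -0.001]
 [ 0.408 -0.913  0.002]
 [ 0.    -0.002 -1.   ]] -0.0187
```

View pics/s0.png

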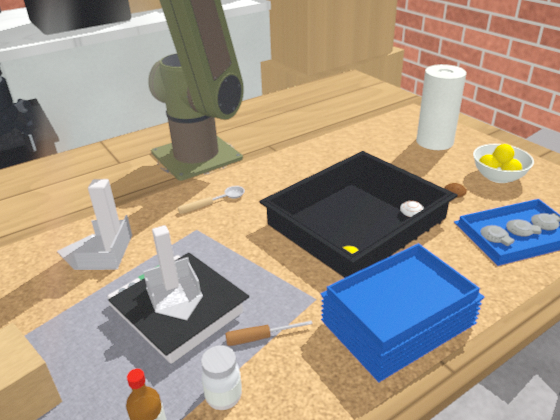

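View pics/d0.png

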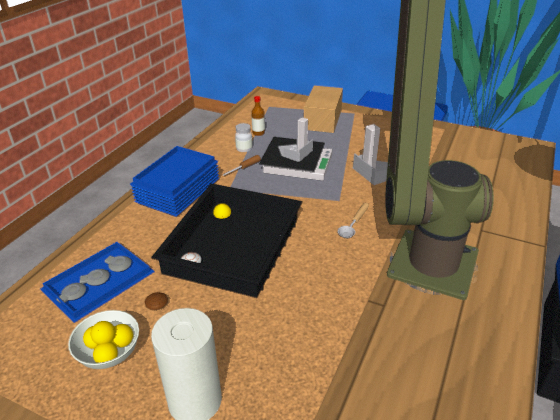

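The scene view shows the small scoop on the scale at (172,285), and the large scoop on the table at (103,230), which is not wanted. The clam is in the tub at (411,209). The half lemon is at (349,251) and the brown look-alike is outside the tub at (455,190). The side view shows the clam at (190,259), the lemon at (222,211) and the scoop at (300,145). By the description, I choose the scoop on the scale and the pale clam in the tub.

```bash
cat > m1.py <<'E'
from h import *
for f in ['s0.png','d0.png']:
    c=load(f); P=cloud(c); p=c['p'].astype(int); mx=p.max(2); X=P.reshape(-1,3); 
    z=P[:,:,2]; ok=c['d']>0
    dark=(mx<70)&ok
    def rect(m,n):
        m=m.astype(np.uint8); k,l,s,ce=cv2.connectedComponentsWithStats(m)
        i=1+s[1:,4].argmax(); q=P[l==i][:,:2]; (cx,cy),(w,h),a=cv2.minAreaRect((q*1000).astype(np.float32))
        print(f,n,s[i,4],'c',round(cx,1),round(cy,1),'wh',round(w,1),round(h,1),'a',round(a,2),'z',np.median(P[l==i][:,2]).round(4))
    tubreg=(P[:,:,1]>-0.25)
    rect(dark&(abs(z-0.07)<0.006)&tubreg,'tubrim')
    rect(dark&(abs(z-0.045)<0.008)&~tubreg,'scale')
    bright=(p.min(2)>120)&ok
    hd=(z>0.12)&(z<0.19)&ok&(np.hypot(P[:,:,0]-0.1,P[:,:,1])>0.15)&(p.min(2)>100)&(P[:,:,0]<0.7)
    k,l,s,ce=cv2.connectedComponentsWithStats(hd.astype(np.uint8))
    for i in range(1,k):
        if s[i,4]>60: q=P[l==i]; print(f,'handle',ce[i].round(),s[i,4],q.mean(0).round(4),q.min(0).round(3),q.max(0).round(3)); t=q[q[:,2]>q[:,2].max()-0.004]; print('  top',t.mean(0).round(4),len(t))
    print(env.get_calibration('scene' if f[0]=='s' else 'side')['R'].round(2).tolist())
    # clam
    (u0,v0)=(411,209) if f[0]=='s' else (190,259)
    cm=np.zeros(z.shape,bool); cm[v0-25:v0+25,u0-25:u0+25]=1
    cm&=(mx>110)&((mx-p.min(2))<90)&(z<0.06)&(z>0.0)
    q=P[cm]; print(f,'clam n',cm.sum(),q.min(0).round(4),q.max(0).round(4),q.mean(0).round(4))
E
python3 m1.py
```

```text
s0.png tubrim 2979 c 529.0 162.9 wh 298.5 356.4 a 5.9 z 0.0698
s0.png scale 1470 c 561.3 -331.4 wh 189.8 136.9 a 11.18 z 0.0455
s0.png handle [246.  10.] 951 [-0.8049  0.6731  0.1644] [-0.951  0.551  0.12 ] [-0.766  0.803  0.19 ]
  top [-0.8383  0.6702  0.1876] 229
s0.png handle [348.  12.] 1344 [-0.5102  1.024   0.1533] [-0.529  0.785  0.12 ] [-0.494  1.322  0.19 ]
  top [-0.5095  0.967   0.1878] 56
s0.png handle [526.   3.] 272 [-0.1329  1.7467  0.1513] [-0.321  1.729  0.12 ] [0.033 1.766 0.184]
  top [-0.0263  1.7381  0.1822] 5
s0.png handle [72. 37.] 5393 [-0.8703 -0.0685  0.169 ] [-1.418 -0.351  0.12 ] [-0.766  0.355  0.19 ]
  top [-0.9522 -0.0703  0.1873] 1471
s0.png handle [442.  99.] 938 [0.3881 0.5895 0.1553] [0.316 0.564 0.12 ] [0.42  0.657 0.19 ]
  top [0.3861 0.5892 0.1878] 57
s0.png handle [101. 196.] 698 [ 0.305  -0.3454  0.1575] [ 0.272 -0.366  0.12 ] [ 0.32  -0.32   0.186]
  top [ 0.2971 -0.3431  0.183 ] 107
s0.png handle [163. 244.] 538 [ 0.5273 -0.3065  0.157 ] [ 0.506 -0.318  0.12 ] [ 0.535 -0.291  0.183]
  top [ 0.5204 -0.3042  0.1805] 113
[[0.57, 0.82, -0.02], [0.45, -0.33, -0.83], [-0.69, 0.46, -0.56]]
s0.png clam n 328 [5.393e-01 2.533e-01 1.000e-04] [0.6712 0.331  0.0399] [0.6021 0.2765 0.0247]
d0.png tubrim 2213 c 526.1 163.8 wh 299.2 361.4 a 6.1 z 0.0686
d0.png scale 677 c 556.0 -321.0 wh 188.7 169.7 a 10.33 z 0.0442
d0.png handle [302. 127.] 185 [ 0.5142 -0.2978  0.1538] [ 0.502 -0.319  0.12 ] [ 0.531 -0.283  0.184]
  top [ 0.5146 -0.3012  0.1809] 12
d0.png handle [372. 135.] 288 [ 0.2905 -0.3346  0.1566] [ 0.27  -0.361  0.121] [ 0.316 -0.317  0.185]
  top [ 0.2935 -0.3422  0.1827] 30
d0.png handle [188. 372.] 1355 [0.3304 0.6548 0.1555] [0.303 0.598 0.12 ] [0.393 0.677 0.19 ]
  top [0.3308 0.6551 0.1881] 72
[[-0.91, -0.42, -0.01], [-0.25, 0.54, -0.8], [0.34, -0.72, -0.6]]
d0.png clam n 148 [5.557e-01 2.009e-01 3.000e-04] [0.721  0.3448 0.039 ] [0.5863 0.2832 0.029 ]
```

Emit:
apply_moves(slide=[[0.2,0,-1],[1,0,-1],[1,0,-1],[1,0,-1],[1,0,-1],[1,0,-1],[1,0,-1]], rot=[[0,0,0],[0,0,0],[0,0,0],[0,0,0],[0,0,0],[0,0,0],[0,0,0]], gripper=[0,0,0,0,0,0,0])

```text
t: 0.8
position: [0.3513, -0.4178, 0.3806]
ee_rot: [-3.071, -0.657, 0.002]
contact_force: [-0.4, 0.6, -0.1]
gripper_width: 0.998
finger_force: 0.0
```

Emit:
apply_moves(slide=[[1,0,0],[1,0,0],[1,0,0],[1,0,0],[1,0,0],[1,0,0]], rot=[[0,0,0],[0,0,0],[0,0,0],[0,0,0],[0,0,0],[0,0,0]], gripper=[0,0,0,0,0,0])

```text
t: 1.4
position: [0.4865, -0.3574, 0.3805]
ee_rot: [-3.072, -0.653, 0.003]
contact_force: [-0.1, 0.2, 0.3]
gripper_width: 1.003
finger_force: 0.0
```

```bash
python3 - <<'E'
from h import *
p,r,o=pose(); print(o['t'],p,r.as_matrix().round(3).tolist())
snap('wrist','w1.png'); c=load('w1.png'); print((-c['R'].T@c['t']).round(3))
E
```

```text
1.4 [ 0.48654782 -0.35741098  0.38053293] [[0.913, 0.407, -0.002], [0.407, -0.913, 0.001], [-0.002, -0.002, -1.0]]
[ 0.559 -0.325  0.523]
```

View pics/w1.png

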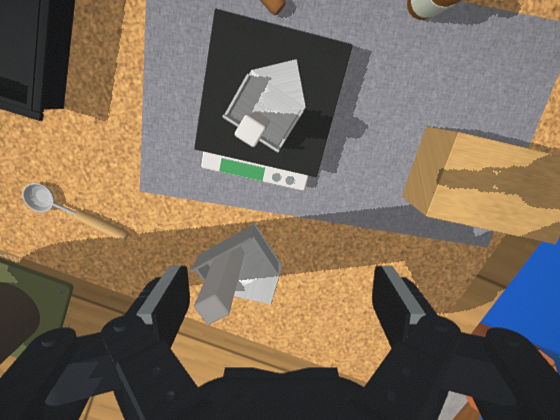

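The wrist view shows the scale platform with corners near (215,10), (353,45), (318,185) and (195,150). The scoop's handle top is at (250,130) and its nose tip at (297,60), so the nose points up-right. The larger scoop lies on the table at (235,270).

```bash
python3 - <<'E'
from h import *
c=load('w1.png'); P=cloud(c); p=c['p'].astype(int); z=P[:,:,2]
m=(z>0.17)&(z<0.19); m[:, :200]=0; m[180:]=0; m[:,330:]=0
ys,xs=np.nonzero(m); q=P[m]; print(len(q),q.mean(0).round(4))
rr=cv2.minAreaRect((ray(c,np.c_[xs,ys],0.18)[:,:2]*1000).astype(np.float32)); print('post',rr)
# platform
dark=(p.max(2)<70)&(abs(z-0.045)<0.012); dark[200:]=0
k,l,s,ce=cv2.connectedComponentsWithStats(dark.astype(np.uint8)); i=1+s[1:,4].argmax(); ys,xs=np.nonzero(l==i)
rr=cv2.minAreaRect((ray(c,np.c_[xs,ys],0.045)[:,:2]*1000).astype(np.float32)); print('plat',rr,np.median(z[l==i]))
# scoop silhouette
b=(p.min(2)>95)&(z>0.035); b[165:]=0; b[:,:215]=0; b[:,312:]=0;b[:50]=0
k,l,s,ce=cv2.connectedComponentsWithStats(b.astype(np.uint8)); i=1+s[1:,4].argmax()
ct=max(cv2.findContours((l==i).astype(np.uint8),0,1)[0],key=cv2.contourArea)
ap=cv2.approxPolyDP(ct,4,True)[:,0]; print(np.c_[ap,ray(c,ap,0.0475)[:,:2].round(4), P[ap[:,1],ap[:,0],2].round(3)])
im=c['p'][0:200,190:360,::-1]; cv2.imwrite('pics/w1c.png',cv2.resize(im,None,fx=3,fy=3,interpolation=2))
E
```

```text
614 [ 0.5196 -0.3071  0.1796]
post ((519.4541625976562, -307.14752197265625), (25.577960968017578, 26.226722717285156), 81.76567077636719)
plat ((555.1891479492188, -309.17193603515625), (187.7611846923828, 188.6367645263672), 10.837257385253906) 0.045068908609065754
[[ 2.960e+02  5.900e+01  6.175e-01 -3.219e-01  4.600e-02]
 [ 2.530e+02  6.900e+01  5.820e-01 -2.731e-01  4.500e-02]
 [ 2.220e+02  1.160e+02  5.063e-01 -2.563e-01  8.900e-02]
 [ 2.370e+02  1.260e+02  5.021e-01 -2.811e-01  4.600e-02]
 [ 2.380e+02  1.380e+02  4.867e-01 -2.887e-01  4.400e-02]
 [ 2.510e+02  1.460e+02  4.837e-01 -3.106e-01  4.600e-02]
 [ 2.590e+02  1.400e+02  4.966e-01 -3.180e-01  4.500e-02]
 [ 2.790e+02  1.500e+02  4.952e-01 -3.508e-01  4.400e-02]
 [ 3.050e+02  1.070e+02  5.660e-01 -3.599e-01  4.600e-02]]
```

View pics/w1c.png

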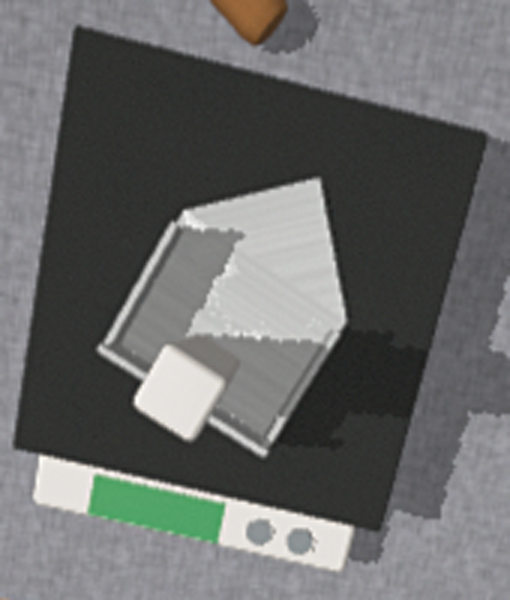

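Choice confirmed: this is the small scoop on the scale, with the post at the crop's lower left and the nose pointing up-right. Next I move above its post, with the fingers closing along the scoop's x.

Emit:
apply_moves(slide=[[0.337,-0.217,0],[0.337,-0.217,0.3],[0.337,-0.217,0.6],[0.337,-0.217,0.8],[0.337,-0.217,0.8],[0.337,-0.217,0.8],[0.337,-0.217,0.8],[0.337,-0.217,0.8]], rot=[[0,0,-1],[0,0,-1],[0,0,-1],[0,0,-1],[0,0,-1],[0,0,-1],[0,0,-1],[0,0,-1]], gripper=[0,0,0,0,0,0,0,0])

```text
t: 2.25
position: [0.5202, -0.3072, 0.2618]
ee_rot: [2.589, 1.778, 0.0]
contact_force: [0.5, 0.3, 0.1]
gripper_width: 1.0
finger_force: 0.0
```

```bash
cat >> h.py <<'E'
def goto(pos, yaw=None, M=None):
    "print normalised slide/rot to reach TCP pos with tool y at yaw (deg), tool down"
    p,r,o=pose()
    if M is None: y=np.radians(yaw); M=np.array([[-np.sin(y),np.cos(y),0],[np.cos(y),np.sin(y),0],[0,0,-1]]).T; M=np.c_[np.cross([np.cos(y),np.sin(y),0],[0,0,-1]),[np.cos(y),np.sin(y),0],[0,0,-1]]
    s=r.inv().apply(np.array(pos)-p)/0.15; w=(r.inv()*R.from_matrix(M)).as_rotvec()/(np.pi/4)
    print('t',round(o['t'],2),'p',p.round(4),'slide',s.round(3),'rot',w.round(3),'F',o['contact_force'].round(1),'T',o['ft_torque'].round(2),'g',round(o['gripper_width'],3),round(o['finger_force'],1))
E
python3 - <<'E'
from h import *
goto([.5195,-.3071,.136],-8.4)
E
```

```text
t 2.25 p [ 0.5202 -0.3072  0.2618] slide [-0.001 -0.005  0.839] rot [ 0.001  0.    -0.281] F [0.5 0.3 0.1] T [-0.01 -0.    0.03] g 1.0 0.0
```

Emit:
apply_moves(slide=[[0,-0.003,0],[0,-0.003,0.2],[0,-0.003,0.5],[0,-0.003,0.75],[0,-0.003,0.84],[0,-0.003,0.84]], rot=[[0,0,-0.18],[0,0,-0.28],[0,0,-0.28],[0,0,-0.28],[0,0,-0.28],[0,0,-0.28]], gripper=[0,0,0,0,0,0])

```text
t: 2.85
position: [0.5185, -0.3055, 0.1329]
ee_rot: [-2.374, -2.05, 0.003]
contact_force: [-0.2, 0.6, 1.2]
gripper_width: 0.998
finger_force: 0.0
```

Emit:
apply_moves(slide=[[0,0,0],[0,0,0],[0,0,0],[0,0,0],[0,0,0],[0,0,0],[0,0,0],[0,0,0],[0,0,0],[0,0,0]], rot=[[0,0,0],[0,0,0],[0,0,0],[0,0,0],[0,0,0],[0,0,0],[0,0,0],[0,0,0],[0,0,0],[0,0,0]], gripper=[1,1,1,1,1,1,1,1,1,1])

```text
t: 3.85
position: [0.5214, -0.3066, 0.1366]
ee_rot: [2.374, 2.054, 0.001]
contact_force: [-0.8, -0.5, 5.6]
gripper_width: 0.295
finger_force: 60.3
```

Emit:
apply_moves(slide=[[0,0,-0.1],[0,0,-0.3],[0,0,-0.6],[0.1,0,-0.9],[0.35,0,-1],[0.65,0,-1],[1,0,-1],[1,0,-1]], rot=[[0,0,0],[0,0,0],[0,0,0],[0,0,0],[0,0,0],[0,0,0],[0,0,0],[0,0,0]], gripper=[1,1,1,1,1,1,1,1])

```text
t: 4.65
position: [0.5424, -0.1522, 0.2851]
ee_rot: [-2.367, -2.061, -0.003]
contact_force: [-0.2, -0.8, -2.4]
gripper_width: 0.296
finger_force: 59.6
```

Emit:
apply_moves(slide=[[0.25,0,0],[0.5,0,0],[0.75,-0.1,0],[1,-0.2,0],[1,-0.3,0],[1,-0.3,0],[1,-0.3,0],[1,-0.3,0]], rot=[[0,0,-0.1],[0,0,-0.3],[0,0,-0.45],[0,0,-0.6],[0,0,-0.8],[0,0,-1],[0,0,-1],[0,0,-1]], gripper=[1,1,1,1,1,1,1,1])

```text
t: 5.45
position: [0.5194, -0.0031, 0.2849]
ee_rot: [-1.413, -2.805, 0.001]
contact_force: [0.6, -0.5, -1.5]
gripper_width: 0.295
finger_force: 59.8
```

```bash
python3 - <<'E'
from h import *
goto([.485,.15,.29],51)
E
```

```text
t 5.45 p [ 0.5194 -0.0031  0.2849] slide [ 0.957  0.423 -0.034] rot [-0.001 -0.    -0.321] F [ 0.6 -0.5 -1.5] T [-0.06  0.04  0.03] g 0.295 59.8
```

Emit:
apply_moves(slide=[[0.25,0.1,-0.03],[0.5,0.2,-0.03],[0.75,0.35,-0.03],[0.96,0.42,-0.03],[0.96,0.42,-0.03],[0.96,0.42,-0.03]], rot=[[0,0,-0.1],[0,0,-0.2],[0,0,-0.32],[0,0,-0.32],[0,0,-0.32],[0,0,-0.32]], gripper=[1,1,1,1,1,1])

```text
t: 6.05
position: [0.484, 0.1504, 0.2895]
ee_rot: [1.047, 2.962, -0.001]
contact_force: [0.6, -0.0, -2.6]
gripper_width: 0.297
finger_force: 60.0
```

```bash
python3 - <<'E'
from h import *
goto([.485,.15,.29],51)
snap('wrist','w2.png'); c=load('w2.png'); print((-c['R'].T@c['t']).round(3))
E
```

```text
t 6.05 p [0.484  0.1504 0.2895] slide [-0.007  0.002 -0.003] rot [-0.001  0.     0.002] F [ 0.6 -0.  -2.6] T [-0.06  0.02 -0.06] g 0.297 60.0
[0.422 0.2   0.432]
```

View pics/w2.png

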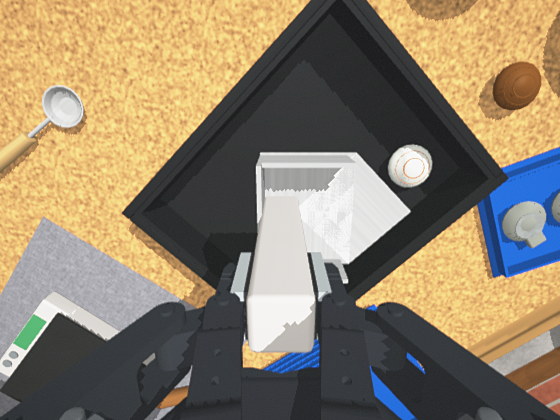

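The wrist view shows the scoop held with its tip at (410,211), the clam at (410,166), and the tub's clam-side corner at (505,178). The brown clam is outside the tub at (517,86).

```bash
python3 - <<'E'
from h import *
c=load('w2.png'); P=cloud(c); p=c['p'].astype(int); z=P[:,:,2]; mx=p.max(2)
m=(abs(z-0.07)<0.004)&(mx<75)&(c['d']>0); m[300:]=0
pts=P[m][:,:2]
cen=np.array([.5275,.163])
for yaw in (5.5,6,6.5):
    y=np.radians(yaw); A=np.array([[np.cos(y),np.sin(y)],[-np.sin(y),np.cos(y)]])
    L=(pts-cen)@A.T
    # +x wall strip: local x>0.1, |y|<0.12 ; +y wall: local y>.13
    for n,a,b in(('x',L[:,0],L[:,1]),('y',L[:,1],L[:,0])):
        s=a>(0.12 if n=='x' else 0.15)
        for lo in np.arange(-.12,.13,.06):
            k=s&(b>lo)&(b<lo+.06)
            if k.sum()>20: print(yaw,n,round(lo,2),k.sum(),np.percentile(a[k],[2,98]).round(4))
# clam
hsv=(mx>110)&(mx-p.min(2)<90); w=np.zeros_like(hsv); w[135:195,380:440]=1
w&=hsv&(z<.06)
k,l,s,ce=cv2.connectedComponentsWithStats(w.astype(np.uint8)); i=1+s[1:,4].argmax()
ct=max(cv2.findContours((l==i).astype(np.uint8),0,1)[0],key=cv2.contourArea)
(e,ax,an)=cv2.fitEllipse(ct); g=ray(c,[e],0.021)[0]; y=np.radians(6);A=np.array([[np.cos(y),np.sin(y)],[-np.sin(y),np.cos(y)]])
print('clam',np.round(e,1),np.round(ax,1),g.round(4),'local',(A@(g[:2]-cen)).round(4),P[l==i].max(0).round(3), np.median(P[l==i],0).round(3))
# scoop: floor points, tip
tip=P[205:215,400:411]; zz=tip[...,2]; print('tip z',zz.max().round(4))
fl=(mx>110)&(z>.17)&(z<.23); fl[:150]=0; fl[265:]=0; fl[:,:300]=0; fl[:,415:]=0
q=P[fl]; a=np.radians(51); f=np.array([np.cos(a),np.sin(a)]); la=np.array([-f[1],f[0]])
tc=np.array([.484,.1504]); s=(q[:,:2]-tc)@f; v=(q[:,:2]-tc)@la
k=(s>.03)&(abs(v)<.035); C=np.linalg.lstsq(np.c_[s[k],v[k],np.ones(k.sum())],q[k,2],rcond=None)[0]; print('floor plane pitch,roll deg',np.degrees(C[:2]).round(2),'z at post',C[2].round(4),k.sum())
nose=s>s.max()-.004; print('smax',s.max().round(4),'v at tip',v[nose].mean().round(4),'yaw off',np.degrees(np.arctan2(v[nose].mean(),s.max())).round(2))
E
```

```text
5.5 x -0.06 540 [0.1293 0.1459]
5.5 x 0.0 612 [0.1287 0.1451]
5.5 x 0.06 687 [0.128  0.1448]
5.5 x 0.12 791 [0.1214 0.1443]
5.5 y -0.12 1096 [0.157  0.1734]
5.5 y -0.06 1013 [0.1576 0.174 ]
5.5 y 0.0 897 [0.1583 0.1745]
5.5 y 0.06 802 [0.159  0.1751]
5.5 y 0.12 415 [0.1504 0.1756]
6 x -0.06 555 [0.1291 0.1456]
6 x 0.0 611 [0.129  0.1454]
6 x 0.06 687 [0.1289 0.1456]
6 x 0.12 797 [0.1212 0.1456]
6 y -0.12 1084 [0.1579 0.1741]
6 y -0.06 1012 [0.158  0.1742]
6 y 0.0 900 [0.1581 0.1742]
6 y 0.06 804 [0.1583 0.1743]
6 y 0.12 416 [0.1508 0.1744]
6.5 x -0.06 560 [0.1288 0.1454]
6.5 x 0.0 611 [0.1293 0.1458]
6.5 x 0.06 689 [0.1296 0.1464]
6.5 x 0.12 801 [0.1214 0.1468]
6.5 y -0.12 1068 [0.1586 0.1749]
6.5 y -0.06 1013 [0.1582 0.1744]
6.5 y 0.0 903 [0.1579 0.174 ]
6.5 y 0.06 809 [0.1575 0.1736]
6.5 y 0.12 418 [0.1507 0.1733]
clam [409.8 165.4] [40.4 44.7] [0.5892 0.2807 0.021 ] local [0.0736 0.1106] [0.626 0.313 0.038] [0.585 0.279 0.03 ]
tip z 0.2015
floor plane pitch,roll deg [-0.1   0.15] z at post 0.2002 5735
smax 0.0987 v at tip -0.0007 yaw off -0.42
```

```bash
cat >> h.py <<'E'
def mat(yaw,pitch):
    "tool y along yaw, nose-down pitch, deg"
    y=np.radians(yaw); b=np.c_[np.cross([np.cos(y),np.sin(y),0],[0,0,-1]),[np.cos(y),np.sin(y),0],[0,0,-1]]
    return b@R.from_rotvec([np.radians(pitch),0,0]).as_matrix()
E
python3 - <<'E'
from h import *
goto([.496,.1562,.106],M=mat(51.2,2))
E
```

```text
t 6.1 p [0.4842 0.1497 0.2896] slide [-0.033  0.084  1.224] rot [ 0.044  0.    -0.004] F [-0.8 -0.5 -3. ] T [-0.    0.04  0.04] g 0.3 60.0
```

Emit:
apply_moves(slide=[[-0.03,0.08,0.1],[-0.03,0.08,0.35],[-0.03,0.08,0.6],[-0.03,0.08,0.85],[-0.03,0.08,1],[-0.03,0.08,1]], rot=[[0.044,0,-0.004],[0.044,0,-0.004],[0.044,0,-0.004],[0.044,0,-0.004],[0.044,0,-0.004],[0.044,0,-0.004]], gripper=[1,1,1,1,1,1])

```text
t: 6.7
position: [0.4925, 0.1543, 0.1364]
ee_rot: [-1.04, -2.945, 0.059]
contact_force: [-0.7, -0.3, -1.6]
gripper_width: 0.294
finger_force: 60.4
```

```bash
python3 - <<'E'
from h import *
goto([.496,.1562,.102],M=mat(51.2,2))
goto([.496,.1562,.102],M=mat(51.2,0))
E
```

```text
t 6.7 p [0.4925 0.1543 0.1364] slide [-0.011  0.034  0.228] rot [-0.008 -0.005 -0.002] F [-0.7 -0.3 -1.6] T [0.05 0.01 0.07] g 0.294 60.4
t 6.7 p [0.4925 0.1543 0.1364] slide [-0.011  0.034  0.228] rot [-0.052 -0.005 -0.002] F [-0.7 -0.3 -1.6] T [0.05 0.01 0.07] g 0.294 60.4
```

Emit:
apply_moves(slide=[[-0.01,0.03,0.1],[-0.01,0.03,0.2],[-0.01,0.03,0.23],[-0.01,0.03,0.23],[-0.01,0.03,0.23]], rot=[[0,0,0],[0,0,0],[0,0,0],[0,0,0],[0,0,0]], gripper=[1,1,1,1,1])

```text
t: 7.2
position: [0.4991, 0.1584, 0.1064]
ee_rot: [-1.039, -2.954, 0.049]
contact_force: [0.0, -1.0, -2.2]
gripper_width: 0.295
finger_force: 60.3
```

Emit:
apply_moves(slide=[[0,0,0.007],[0,0,0.014],[0,0,0.014]], rot=[[0,0,0],[0,0,0],[0,0,0]], gripper=[1,1,1])

```text
t: 7.5
position: [0.4982, 0.1585, 0.1033]
ee_rot: [-1.037, -2.953, 0.051]
contact_force: [0.3, -0.5, -2.7]
gripper_width: 0.295
finger_force: 60.3
```

Emit:
apply_moves(slide=[[0,0,0.01],[0,0,0.02],[0,0,0.02]], rot=[[0,0,0],[0,0,0],[0,0,0]], gripper=[1,1,1])

```text
t: 7.8
position: [0.4982, 0.1583, 0.1007]
ee_rot: [-1.037, -2.953, 0.051]
contact_force: [-1.3, -1.4, 4.0]
gripper_width: 0.296
finger_force: 61.1
```

Emit:
apply_moves(slide=[[0,0,0.007],[0,0,0.01],[0,0,0.01]], rot=[[0,0,0],[0,0,0],[0,0,0]], gripper=[1,1,1])

```text
t: 8.1
position: [0.4982, 0.1581, 0.1004]
ee_rot: [-1.038, -2.954, 0.05]
contact_force: [-4.8, -3.1, 12.6]
gripper_width: 0.299
finger_force: 62.3
```

```bash
python3 - <<'E'
from h import *
goto([.6387-.6266*.097,.3326-.7793*.097,.101],M=mat(51.2,2))
for k in range(3): o=env.get_obs(); print(o['position'],o['contact_force'],o['ft_torque'])
E
```

```text
t 8.1 p [0.4982 0.1581 0.1004] slide [-0.002  0.847 -0.033] rot [0.002 0.001 0.002] F [-4.8 -3.1 12.6] T [-0.12  0.57  0.07] g 0.299 62.3
[0.49815106 0.15806388 0.10036583] [-4.80930909 -3.1040014  12.59113643] [-0.11590768  0.57323693  0.06531291]
[0.49815106 0.15806388 0.10036583] [-4.80930909 -3.1040014  12.59113643] [-0.11590768  0.57323693  0.06531291]
[0.49815106 0.15806388 0.10036583] [-4.80930909 -3.1040014  12.59113643] [-0.11590768  0.57323693  0.06531291]
```

Emit:
apply_moves(slide=[[0,0,-0.007],[0,0.05,-0.009],[0,0.1,-0.0105],[0,0.15,-0.012],[0,0.2,-0.014],[0,0.25,-0.016],[0,0.3,-0.0175],[0,0.35,-0.019],[0,0.4,-0.021],[0,0.4,-0.021]], rot=[[0,0,0],[0,0,0],[0,0,0],[0,0,0],[0,0,0],[0,0,0],[0,0,0],[0,0,0],[0,0,0],[0,0,0]], gripper=[1,1,1,1,1,1,1,1,1,1])

```text
t: 9.1
position: [0.5364, 0.2053, 0.1006]
ee_rot: [-1.038, -2.954, 0.051]
contact_force: [-1.7, -2.6, 6.6]
gripper_width: 0.296
finger_force: 61.6
```

```bash
python3 - <<'E'
from h import *
goto([.6387-.6266*.097,.3326-.7793*.097,.101],M=mat(51.2,2))
snap('wrist','w3.png')
E
```

```text
t 9.1 p [0.5364 0.2053 0.1006] slide [-0.     0.442 -0.018] rot [0.001 0.002 0.002] F [-1.7 -2.6  6.6] T [-0.17 -0.06 -0.07] g 0.296 61.6
```

View pics/w3.png

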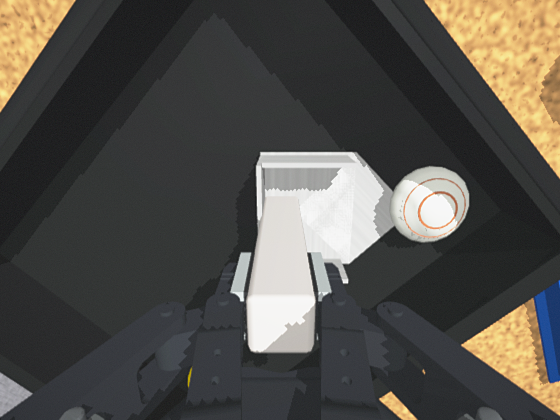

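The scoop's nose is at the clam's near rim, (395,215), the clam is centred at (430,205), and the scoop sits straight in the grip. I continue into the corner.

Emit:
apply_moves(slide=[[0,0.04,-0.001],[0,0.08,-0.003],[0,0.12,-0.004],[0,0.16,-0.006],[0,0.2,-0.007],[0,0.24,-0.008],[0,0.28,-0.01],[0,0.32,-0.011],[0,0.36,-0.013],[0,0.38,-0.013]], rot=[[0,0,0],[0,0,0],[0,0,0],[0,0,0],[0,0,0],[0,0,0],[0,0,0],[0,0,0],[0,0,0],[0,0,0]], gripper=[1,1,1,1,1,1,1,1,1,1])

```text
t: 10.15
position: [0.5708, 0.2485, 0.1008]
ee_rot: [-1.038, -2.953, 0.055]
contact_force: [-6.2, -6.5, 11.9]
gripper_width: 0.294
finger_force: 62.3
```

```bash
python3 - <<'E'
from h import *
goto([.6387-.6266*.097,.3326-.7793*.097,.101],M=mat(51.2,2))
snap('wrist','w4.png')
E
```

```text
t 10.15 p [0.5708 0.2485 0.1008] slide [-0.002  0.074 -0.004] rot [-0.003  0.002  0.001] F [-6.2 -6.5 11.9] T [-1.07  0.89  0.01] g 0.294 62.3
```

View pics/w4.png

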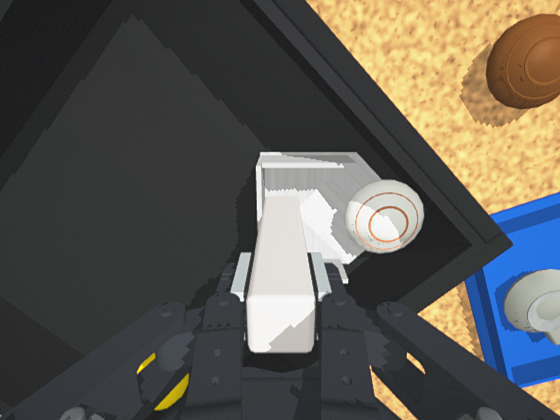

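The clam is now on the nose, centred at (385,216). I push the last centimetre into the corner.

Emit:
apply_moves(slide=[[0,0.015,0],[0,0.03,-0.001],[0,0.045,-0.001],[0,0.06,-0.002],[0,0.06,-0.002]], rot=[[0,0,0],[0,0,0],[0,0,0],[0,0,0],[0,0,0]], gripper=[1,1,1,1,1])

```text
t: 10.7
position: [0.5764, 0.2555, 0.1008]
ee_rot: [-1.038, -2.953, 0.055]
contact_force: [-3.9, -5.8, 9.2]
gripper_width: 0.297
finger_force: 62.0
```

```bash
python3 - <<'E'
from h import *
goto([.6387-.6266*.097,.3326-.7793*.097,.101],M=mat(51.2,2))
snap('wrist','w5.png')
c=load('w5.png'); P=cloud(c); p=c['p']; q=P[150:270,330:450].reshape(-1,3); k=(p[150:270,330:450].reshape(-1,3).min(1)>110)&(q[:,2]>.022)&(q[:,2]<.06)
a=np.radians(51.2); f=np.array([np.cos(a),np.sin(a)]); tc=env.get_obs()['position'][:2]
s=(q[k,:2]-tc)@f; v=(q[k,:2]-tc)@np.array([-f[1],f[0]]); print('clam fwd of post',np.percentile(s,[2,50,98]).round(4),'lat',np.percentile(v,[2,50,98]).round(4))
E
```

```text
t 10.7 p [0.5764 0.2555 0.1008] slide [-0.001  0.014 -0.002] rot [-0.002  0.002  0.001] F [-3.9 -5.8  9.2] T [-0.75  0.62 -0.04] g 0.297 62.0
clam fwd of post [0.0345 0.0576 0.0854] lat [-0.0224  0.0068  0.0435]
```

Emit:
apply_moves(slide=[[0,0.01,0],[0,0.02,-0.001],[0,0.025,-0.001],[0,0.025,-0.001]], rot=[[0,0,0],[0,0,0],[0,0,0],[0,0,0]], gripper=[1,1,1,1])

```text
t: 11.15
position: [0.5786, 0.2582, 0.1009]
ee_rot: [-1.038, -2.953, 0.055]
contact_force: [-3.7, -4.7, 9.9]
gripper_width: 0.299
finger_force: 61.9
```

Contact with the corner is reached, at nominal distance. Now I tilt the nose up about the tip while lifting, with the corner still holding the clam.

Emit:
apply_moves(slide=[[0,-0.02,0],[0,-0.039,0.001],[0,-0.055,-0.008],[0,-0.07,-0.016],[0,-0.09,-0.027],[0,-0.108,-0.037],[0,-0.126,-0.056],[0,-0.143,-0.076],[0,-0.15,-0.11],[0,-0.15,-0.14]], rot=[[-0.033,0,0],[-0.067,0,0],[-0.1,0,0],[-0.133,0,0],[-0.178,0,0],[-0.222,0,0],[-0.267,0,0],[-0.311,0,0],[-0.311,0,0],[-0.311,0,0]], gripper=[1,1,1,1,1,1,1,1,1,1])

```text
t: 12.15
position: [0.565, 0.2423, 0.1212]
ee_rot: [1.014, 2.886, 0.301]
contact_force: [0.5, 0.2, -2.9]
gripper_width: 0.292
finger_force: 60.5
```

```bash
python3 - <<'E'
from h import *
p,r,o=pose(); goto(p+[0,0,.07],M=mat(51.2,-14))
snap('wrist','w6.png')
E
```

```text
t 12.15 p [0.565  0.2423 0.1212] slide [ 0.     0.096 -0.457] rot [-0.046 -0.001  0.001] F [ 0.5  0.2 -2.9] T [-0.28  0.25 -0.01] g 0.292 60.5
```

View pics/w6.png

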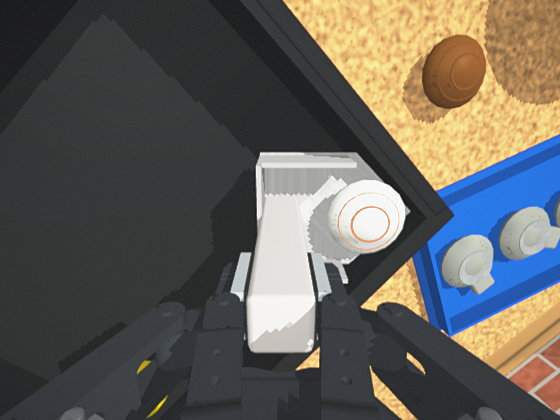

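The clam lies on the scoop floor, centred at (367,216) in front of the post, and is lifted clear. I raise it straight up, backing off a little, and tilt further so that it settles back.

Emit:
apply_moves(slide=[[0,-0.01,-0.04],[0,-0.02,-0.1],[0,-0.03,-0.2],[0,-0.03,-0.3],[0,-0.03,-0.4],[0,-0.03,-0.5],[0,-0.03,-0.58],[0,-0.03,-0.6],[0,-0.03,-0.6]], rot=[[0,0,0],[-0.03,0,0],[-0.06,0,0],[-0.1,0,0],[-0.13,0,0],[-0.16,0,0],[-0.2,0,0],[-0.2,0,0],[-0.2,0,0]], gripper=[1,1,1,1,1,1,1,1,1])

```text
t: 13.1
position: [0.5513, 0.2243, 0.2094]
ee_rot: [0.986, 2.806, 0.522]
contact_force: [-0.0, -0.3, -3.1]
gripper_width: 0.298
finger_force: 60.6
```

```bash
cat > clam.py <<'E'
from h import *
import sys
def clam(f):
    p,r,o=pose(); snap('wrist',f); c=load(f); P=cloud(c); im=c['p'].astype(int)
    # scoop frame: x=tool y, y=tool x, z=-tool z ; origin from TCP
    Q=r.inv().apply((P-p).reshape(-1,3)).reshape(P.shape); S=np.stack([Q[...,1]-.04,Q[...,0],.0918-Q[...,2]],-1)
    k=(c['d']>0)&(S[...,0]>-.026)&(S[...,0]<.07)&(abs(S[...,1])<.04)&(S[...,2]>.012)&(S[...,2]<.05)
    q=S[k]; print('clam in scoop frame',k.sum(),np.percentile(q,[2,50,98],axis=0).round(4).tolist()); print(o['t'],p.round(4),o['contact_force'].round(1),o['gripper_width'])
if __name__=='__main__': clam(sys.argv[1])
E
python3 clam.py w7.png
```

```text
clam in scoop frame 4550 [[-0.0054, -0.0229, 0.0174], [0.0169, 0.0058, 0.0264], [0.0435, 0.0271, 0.0321]]
13.1 [0.5513 0.2243 0.2094] [-0.  -0.3 -3.1] 0.29750845689918626
```

Emit:
apply_moves(slide=[[0,0,-0.1],[0,0,-0.2],[0,0,-0.3],[0,0,-0.4],[0,0,-0.4],[0,0,-0.4],[0,0,-0.4]], rot=[[-0.06,0,0],[-0.12,0,0],[-0.18,0,0],[-0.22,0,0],[-0.22,0,0],[-0.22,0,0],[-0.22,0,0]], gripper=[1,1,1,1,1,1,1])

```text
t: 13.85
position: [0.5377, 0.208, 0.2638]
ee_rot: [0.951, 2.708, 0.747]
contact_force: [-0.2, -0.4, -2.4]
gripper_width: 0.294
finger_force: 60.7
```

```bash
python3 clam.py w8.png; python3 -c "
from h import *
goto([.5,.15,.28],M=mat(30,-14))"
```

```text
clam in scoop frame 4101 [[-0.024, -0.0216, 0.0171], [-0.0056, 0.0067, 0.0361], [0.0137, 0.0272, 0.0431]]
13.85 [0.5377 0.208  0.2638] [-0.2 -0.4 -2.4] 0.2943290611899493
t 13.9 p [0.5377 0.2081 0.2637] slide [-0.046 -0.339 -0.329] rot [ 0.37  -0.182  0.439] F [-0.1  0.9 -2.3] T [-0.71  0.55 -0.02] g 0.295 60.7
```

The clam slid back and now rests against the post, well inside the walls. I ease the tilt to about 10° and carry it back to the scale.

Emit:
apply_moves(slide=[[0,0,0],[0,-0.05,0],[0,-0.1,-0.05],[0,-0.15,-0.1],[0,-0.2,-0.1],[0,-0.2,-0.1]], rot=[[0.07,0,0],[0.15,0,0],[0.25,0,0],[0.35,0,0],[0.43,0,0],[0.43,0,0]], gripper=[1,1,1,1,1,1])

```text
t: 14.5
position: [0.5177, 0.183, 0.2613]
ee_rot: [1.013, 2.89, 0.292]
contact_force: [-0.4, -0.1, -2.1]
gripper_width: 0.296
finger_force: 60.6
```

```bash
python3 clam.py w9.png; python3 -c "
from h import *
goto([.54,.04,.27],M=mat(30,-10))"
```

```text
clam in scoop frame 4564 [[-0.0205, -0.0222, 0.0182], [0.0026, 0.0057, 0.0276], [0.0283, 0.027, 0.0333]]
14.5 [0.5177 0.183  0.2613] [-0.4 -0.1 -2.1] 0.29563806609504006
t 14.55 p [0.5175 0.1829 0.2612] slide [-0.712 -0.625 -0.189] rot [ 0.035 -0.09   0.466] F [ 0.2 -0.5 -3.3] T [-0.26  0.15 -0.03] g 0.296 60.6
```

Emit:
apply_moves(slide=[[-0.05,-0.04,-0.02],[-0.16,-0.14,-0.04],[-0.28,-0.25,-0.07],[-0.4,-0.35,-0.1],[-0.52,-0.46,-0.14],[-0.62,-0.55,-0.17],[-0.69,-0.61,-0.19],[-0.71,-0.63,-0.19],[-0.71,-0.63,-0.19]], rot=[[0,0,0.03],[0.01,-0.02,0.1],[0.01,-0.03,0.18],[0.02,-0.05,0.26],[0.03,-0.07,0.34],[0.03,-0.08,0.41],[0.035,-0.09,0.45],[0.035,-0.09,0.466],[0.035,-0.09,0.466]], gripper=[1,1,1,1,1,1,1,1,1])

```text
t: 15.45
position: [0.5382, 0.0379, 0.2708]
ee_rot: [1.526, 2.636, 0.23]
contact_force: [0.4, 0.6, -2.9]
gripper_width: 0.297
finger_force: 60.6
```

```bash
python3 clam.py w10.png; python3 -c "
from h import *
goto([.535,-.1,.27],M=mat(15,-10))"
```

```text
clam in scoop frame 4499 [[-0.0199, -0.0236, 0.0184], [0.0033, 0.0057, 0.0275], [0.029, 0.0269, 0.0331]]
15.45 [0.5382 0.0379 0.2708] [ 0.4  0.6 -2.9] 0.2972633284292746
t 15.5 p [0.5382 0.0385 0.2707] slide [-0.79  -0.473 -0.078] rot [-0.    -0.057  0.327] F [ 0.3  0.6 -2.4] T [-0.11  0.25 -0.01] g 0.299 60.6
```

Emit:
apply_moves(slide=[[-0.05,-0.03,0],[-0.17,-0.1,-0.02],[-0.3,-0.18,-0.03],[-0.43,-0.26,-0.04],[-0.56,-0.34,-0.06],[-0.68,-0.41,-0.07],[-0.76,-0.46,-0.08],[-0.79,-0.47,-0.08],[-0.79,-0.47,-0.08]], rot=[[0,0,0.02],[0,-0.01,0.06],[0,-0.02,0.11],[0,-0.03,0.17],[0,-0.04,0.23],[0,-0.05,0.28],[0,-0.057,0.32],[0,-0.057,0.327],[0,-0.057,0.327]], gripper=[1,1,1,1,1,1,1,1,1])

```text
t: 16.4
position: [0.5357, -0.1001, 0.2705]
ee_rot: [1.844, 2.402, 0.21]
contact_force: [-0.1, 0.9, -2.6]
gripper_width: 0.295
finger_force: 60.6
```

```bash
python3 -c "
from h import *
goto([.535,-.235,.27],M=mat(10,-10))"
```

```text
t 16.4 p [ 0.5357 -0.1001  0.2705] slide [-0.868 -0.234 -0.038] rot [-0.    -0.019  0.109] F [-0.1  0.9 -2.6] T [-0.02  0.28  0.02] g 0.295 60.6
```

Emit:
apply_moves(slide=[[-0.05,-0.01,0],[-0.18,-0.05,-0.01],[-0.32,-0.09,-0.02],[-0.46,-0.13,-0.02],[-0.6,-0.16,-0.03],[-0.74,-0.2,-0.03],[-0.84,-0.23,-0.04],[-0.868,-0.234,-0.04],[-0.868,-0.234,-0.04]], rot=[[0,0,0.01],[0,0,0.02],[0,-0.01,0.04],[0,-0.01,0.06],[0,-0.01,0.08],[0,-0.019,0.09],[0,-0.019,0.1],[0,-0.019,0.109],[0,-0.019,0.109]], gripper=[1,1,1,1,1,1,1,1,1])

```text
t: 17.3
position: [0.535, -0.2351, 0.2704]
ee_rot: [1.943, 2.315, 0.203]
contact_force: [0.6, 0.9, -3.3]
gripper_width: 0.296
finger_force: 60.6
```

```bash
python3 clam.py w11.png; python3 -c "
from h import *
goto([.5156,-.3159,.19],M=mat(10,0))"
```

```text
clam in scoop frame 4610 [[-0.0217, -0.0217, 0.0183], [0.0015, 0.007, 0.0274], [0.0273, 0.0284, 0.0332]]
17.3 [ 0.535  -0.2351  0.2704] [ 0.6  0.9 -3.3] 0.2956386449687313
t 17.35 p [ 0.5349 -0.2344  0.2704] slide [-0.513 -0.311  0.489] rot [ 0.222 -0.001  0.001] F [-1.2 -0.4 -2.3] T [-0.09  0.29 -0.03] g 0.3 60.6
```

Move over the scale and level out at TCP z 0.19, which puts the underside about 53 mm above the platform.

Emit:
apply_moves(slide=[[-0.05,-0.02,0.02],[-0.15,-0.08,0.1],[-0.26,-0.15,0.2],[-0.36,-0.21,0.3],[-0.45,-0.27,0.4],[-0.5,-0.3,0.47],[-0.513,-0.311,0.489],[-0.513,-0.311,0.489],[-0.513,-0.311,0.489]], rot=[[0.02,0,0],[0.05,0,0],[0.09,0,0],[0.13,0,0],[0.17,0,0],[0.2,0,0],[0.222,0,0],[0.222,0,0],[0.222,0,0]], gripper=[1,1,1,1,1,1,1,1,1])

```text
t: 18.25
position: [0.516, -0.3163, 0.1907]
ee_rot: [2.018, 2.407, 0.0]
contact_force: [-0.0, -0.8, -3.7]
gripper_width: 0.298
finger_force: 60.6
```

```bash
python3 clam.py w12.png; python3 -c "
from h import *
goto([.5156,-.3159,.140],M=mat(10,0))
c=load('w12.png'); P=cloud(c); p,r,o=pose(); Q=r.inv().apply((P-p).reshape(-1,3)); S=np.c_[Q[:,1]-.04,Q[:,0],.0918-Q[:,2]]
k=(S[:,0]>-.03)&(S[:,0]<.045)&(S[:,1]>.03)&(S[:,1]<.041)&(S[:,2]<.012)&(S[:,2]>-.008)
k|=(S[:,0]>.035)&(S[:,0]<.055)&(abs(S[:,1])<.012)&(S[:,2]<.012)&(S[:,2]>-.008)
q=P.reshape(-1,3)[k]; a=np.radians(10); f=q[:,:2]@[np.cos(a),np.sin(a)]; v=q[:,:2]@[-np.sin(a),np.cos(a)]
C=np.linalg.lstsq(np.c_[f-f.mean(),v-v.mean(),np.ones(len(f))],q[:,2],rcond=None)[0]; print(k.sum(),'pitch,roll',np.degrees(C[:2]).round(2), 'S z',np.median(S[k,2]).round(4))"
```

```text
clam in scoop frame 4520 [[-0.0216, -0.0206, 0.0189], [0.0016, 0.0069, 0.0276], [0.0275, 0.0281, 0.0332]]
18.25 [ 0.516  -0.3163  0.1907] [-0.  -0.8 -3.7] 0.29847342853841163
t 18.3 p [ 0.5161 -0.3163  0.1911] slide [ 0.004 -0.003  0.341] rot [0.002 0.001 0.001] F [ 0.5  0.1 -2.9] T [0.   0.09 0.04] g 0.297 60.6
1186 pitch,roll [0.17 0.23] S z 0.0023
```

Level, with the clam in place. Lower to just above the platform, then to touch.

Emit:
apply_moves(slide=[[0,0,0.04],[0,0,0.1],[0,0,0.17],[0,0,0.24],[0,0,0.29],[0,0,0.32],[0,0,0.34],[0,0,0.34]], rot=[[0,0,0],[0,0,0],[0,0,0],[0,0,0],[0,0,0],[0,0,0],[0,0,0],[0,0,0]], gripper=[1,1,1,1,1,1,1,1])

```text
t: 19.1
position: [0.5154, -0.3165, 0.1388]
ee_rot: [-2.019, -2.407, 0.0]
contact_force: [-0.5, 0.9, -3.0]
gripper_width: 0.296
finger_force: 60.7
```

Emit:
apply_moves(slide=[[0,0,0.007],[0,0,0.014],[0,0,0.018],[0,0,0.018]], rot=[[0,0,0],[0,0,0],[0,0,0],[0,0,0]], gripper=[1,1,1,1])

```text
t: 19.5
position: [0.5157, -0.3167, 0.1367]
ee_rot: [2.019, 2.406, -0.0]
contact_force: [0.5, -0.3, -2.8]
gripper_width: 0.298
finger_force: 60.6
```

Emit:
apply_moves(slide=[[0,0,0.004],[0,0,0.008],[0,0,0.008]], rot=[[0,0,0],[0,0,0],[0,0,0]], gripper=[1,1,1])

```text
t: 19.8
position: [0.5156, -0.3166, 0.1367]
ee_rot: [2.018, 2.406, 0.0]
contact_force: [-2.1, 1.9, 5.6]
gripper_width: 0.295
finger_force: 61.6
```

Emit:
apply_moves(slide=[[0,0,0],[0,0,0],[0,0,0],[0,0,0],[0,0,0],[0,0,0],[0,0,0],[0,0,0],[0,0,0]], rot=[[0,0,0],[0,0,0],[0,0,0],[0,0,0],[0,0,0],[0,0,0],[0,0,0],[0,0,0],[0,0,0]], gripper=[0.7,0.66,0.6,0.5,0.4,0.2,0,0,0])

```text
t: 20.7
position: [0.5156, -0.3166, 0.1353]
ee_rot: [2.019, 2.407, -0.0]
contact_force: [-0.2, 0.6, 0.1]
gripper_width: 0.999
finger_force: 0.0
```

Emit:
apply_moves(slide=[[0,0,-0.1],[0,0,-0.3],[0,0,-0.6],[0,0,-0.9],[0,0,-1],[0,0,-1]], rot=[[0,0,0],[0,0,0],[0,0,0],[0,0,0],[0,0,0],[0,0,0]], gripper=[0,0,0,0,0,0])

```text
t: 21.3
position: [0.5171, -0.3175, 0.2888]
ee_rot: [2.014, 2.401, 0.001]
contact_force: [0.1, -0.4, 0.2]
gripper_width: 1.002
finger_force: 0.0
```

```bash
python3 - <<'E'
from h import *
a,_=snap('scene','s9.png'); b,_=snap('wrist','w13.png')
print(pose()[2]['t'],pose()[2]['gripper_width'])
im=np.hstack([cv2.resize(a[180:380,60:300],(480,400)),cv2.resize(b[:420],(320,240)).repeat(1,0) if 0 else np.vstack([cv2.resize(b,(320,240)),np.zeros((160,320,3),np.uint8)])])
cv2.imwrite('pics/end.png',im[:,:,::-1])
E
```

```text
21.4 0.9973687935530627
```

View pics/end.png

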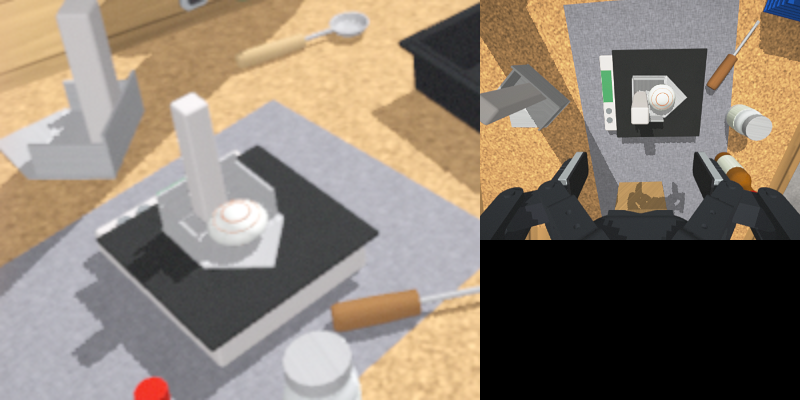

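The scoop stands upright in the middle of the platform with the clam lying in it at (238,220), and the gripper is clear above it.

```bash
python3 -c "
from rig import env
print(env.job_done())"
```

```text
the job is handed in; nothing more can be done
None
```

The job is handed in at about 21 s of the allowed 58: the small steel scoop stands upright on the middle of the scale with the clam lying in it, released, and the gripper never touched the clam.

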